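# Tip the discharge chute and empty it into the catch pan

## Robot

A 6-joint arm with a two-finger parallel gripper is mounted at the origin on the work surface. World frame = base frame: x ahead of the robot, y to its left, z up, the work surface at z = 0. Lengths are in m, angles in rad, forces in N, time in s.
With the tool pointing down it reaches from about 0.35 to 0.975 m from the base axis. Payload 4.9 kg.
Tool frame: the origin (TCP) lies between the finger pads; the fingertips stand 25 mm ahead of it and the grasp point (between the pads) lies 6 mm ahead of it (manip.tcp_to_tips is the z of the fingertips in the tool frame, in m); z points along the fingers, y is the line along which they close (so a half turn about z gives the same grasp; the last joint's range is limited). The gripper opens to 85 mm and grips with 20 to 120 N. Pads are 22 mm wide; open, the fingers measure 114 mm over their backs; the gripper's body (76 mm by 85 mm) begins 54 mm behind the grasp point. The pads swing forward as they close: fully open they stand 13 mm farther back than shut.
Start: joints at [-1.293, 0.053, 1.613, -0, 1.476, -0.119], TCP at [0.242, -0.576, 0.256] pointing down, gripper open.
Joint ranges: [-3.01, 3.01], [-1.01, 2.22], [0.06, 2.58], [-1.02, 4.17], [0.09, 2.62], [-3.14, 3.14]. Speed limits (rad/s): [2.57, 2.57, 3.14, 3.14, 3.14, 3.14].

## Interface

Orientations are given as a unit quaternion [w, x, y, z].
In Python, from plant import manip gives the robot as it stands. The module is installed in compiled form; this text tells all that it offers.
- The arm moves only by the tool arm_command, never from a script. Its argument "moves" is a list of rows, each a list of 3 entries, a list of its own where there are three numbers: the opening, from -1 (shut) to 1 (fully open), then the shift along the tool's x, y, z in units of 0.15 m (1.0 is 0.15 m), then the turn about the tool's z in units of 2 pi rad (1.0 is 2 pi rad). A call has 1 to 20 rows; each row is the pose to reach, as a shift and turn from the pose commanded when the call began, along the tool's axes at that moment, turning the shorter way round; what a row does not reach only later rows make up. A row lasts 1/12 s, in which the tool goes at most 41.7 mm and 7.16 degrees, less where a joint would pass 70% of its speed; a pose out of reach is approached as far as the arm can. A call with a number of a shift or a turn outside -1 to 1 is refused whole. A call with a gripper value outside its range is refused whole. The fingers move at their own pace and stop on an object; the grip force is fixed at half the most. Time passes only in rows, so rows that repeat a pose let the fingers close. It gives the time, the measured TCP pose, the force, the opening and the grip force at its end, in the units of the state.
- manip.state(): the state, without advancing time (a new reading comes with each control period).
- manip.grab_frame(name): name is "side" or "top"; returns a dict with "frame" (420x560x3 uint8, red, green, blue), "fx", "fy", "cx", "cy" (pixels), "k1" (the pictures are not rectified: a ray, as slopes to the right and down, at radius r is drawn at 1 + k1 r^2 times it, then the intrinsics apply), "R" (3x3) and "t" (3): a world point X has camera coordinates R X + t. Camera axes: x right, y down, z forward; pixel columns grow to the right and rows downward; lengths in m; the calibration is good to about 2 mm. A picture is of the moment at which its call begins. There is no depth.
- manip.job_done(): hands the job in; it is judged then, once.
Trained networks look in a picture, given as the dict that the camera call returned (one of the last four; its "shot" number tells which), for a name from the list of things; names that differ only in an ending like _2 or _b are one class to them, and where a whole thing is asked for, a point or a joint stands for the part that bears it (a point fixed in the world has none). Each returns a list of dicts, best first, with "confidence" (0 to 1); they miss things now and then, are a little off and sometimes report something else, mostly with a low value. They report only what shows in the picture. A call takes as long as a camera call.
- manip.search_frame(picture, target): "extent" ([left, top, right, bottom] in pixels, round what is visible of it).
The state is a dict: "time": time; "joint_pos": joint angles; "joint_vel": joint speeds; "joint_efforts": joint torques, N m; "tool_pos": TCP position; "tool_rot": TCP orientation; "contact_force": force on the tool from outside, world axes, zero at the start; "ft_torque": the same for the moment, N m; "gripper_width": opening from 0.0 (shut) to 1.0 (fully open); "grasp_force": force on a finger pad.
Only numpy, scipy, OpenCV 4.12 (cv2) and the standard library are available. Lean on these libraries where they do the work, as an engineer would, in place of code of your own. Each camera call takes 0.05 s, during which the arm holds its last target. There are 200 camera calls.

## Task

Clear the discharge chute: press its red spring button and slide the blue sleeve along the rail until the button pops through the other hole and the chute is tipped, then hold the blue pan under the lip, clear of the bench, and press its rim against the yellow paddle so that every block on the chute slides into the pan and none lands on the bench, and draw the loaded pan back. After that, in any order, stand the pan upright in the middle of the round index table, put every stray block lying on the bench into it as well, and slide the sleeve back until the button pops out again with the chute level. Leave the screwdriver, the marker and the pail where they are.

Things in the scene. Friction and masses are not known exactly. Their poses are not given: they have to be found in the camera images.
- rig: the chute's stand, bolted down. Origin: on the bench under the chute's pivot. Local x runs across the chute, +y upstream to its closed tail (blocks run to -y), z up. Base plate 10 mm thick; two uprights at y 0, x +-33 mm; along x -115 mm the square rail, axis 60 mm high, with black end blocks at y -49 and +190 mm; a flat prop under the chute at x -18 mm, joined to the sleeve by a cross bar.
- chute (a joint): tilt of the aluminium trough, rad: 0 = level, about 0.40 = tipped, tail up (sleeve at 0.080). Trough 54 mm wide outside, 48 inside, 36 deep, centred on rig x 0, from y +200 (tail) to the open lip at y -80 mm; level, its floor is 182 mm above the bench; it turns about a cross pin at rig y 0 at floor height. The prop tips it when the sleeve is slid upstream.
- lip (a point): middle of the chute's open lip, on its floor: 182 mm above the bench when level, about 151 mm when tipped (then 74 mm downstream of the pivot). The axes are the chute's.
- sleeve (a joint): blue square sleeve (32 x 32 x 120 mm) on the rail, m: 0 = chute level, 0.080 = slid 80 mm along rig +y, chute tipped; ends at 0.084. Two 14 mm holes 80 mm apart in its wall facing rig -x; at 0 the button is in the upstream hole, 20 mm from that end; at 0.080 in the other, 20 mm from the other end. Takes 3 to 15 N; out of a hole, the chute's weight slides it back to 0.
- button (a joint): red spring button, a 12 mm domed pin in the fixed inner tube, pressed towards rig +x, m: 0 = popped out 7 mm proud of the sleeve, locking it; 0.007 = flush (about 4.5 N), then the hole's edge rides over it as the sleeve is slid; 0.010 = under the 2.5 mm wall. It does not travel. Squeezing the sleeve across x at the button, one pad on it, presses it flush and grips the sleeve.
- button_axis (a point): point on the rail's axis beside the button, 60 mm above the bench (rig x -115, y +57 mm); it does not move with the sleeve. The button's tip stands 23 mm from it towards rig -x; the sleeve's walls are 16 mm to each side. A red square on the base lies beside it. Axes as the rig's.
- gate (a joint): spring stop at the lip, rad: 0 = shut, a red blade stands 12 mm proud across the lip; over 0.4 = blade below the floor, blocks run out; ends at 0.70; a spring shuts it. One piece with a yellow paddle below the lip. Pushing the paddle along rig +y opens it: at 120 mm above the bench (tipped), 21 mm of push opens it 0.6 rad, with 3 to 5 N.
- paddle (a point): middle of the face of the yellow paddle, a plate 84 mm wide and 55 mm long that hangs under the lip from a hinge 28 mm upstream of the lip and 12 mm below the floor. With the chute tipped and the stop shut it hangs straight down, from 151 to 96 mm above the bench, its face 29 mm upstream of the lip.
- pan: blue catch pan, open box, outside 110 mm (local x) by 140 mm (local y), 80 mm high, walls and floor 4 mm, about 0.22 kg; a black handle 20 mm wide, 24 mm high, 62 mm long stands out from its -y wall. Origin: centre of its underside. Standing on the bench it is too low to reach the paddle of the tipped chute: it must be lifted.
- pan_grip (a point): middle of the pan's handle, at (0, -103, +66) mm of the pan; grip it across the pan's local x.
- index_table: round steel index table, fixed (it does not turn): disc 190 mm across, top 55 mm above the bench, on a black base. Origin: on the bench under its centre.
- block1: a wooden sample block 30 x 30 mm and 28 mm high with a green or yellow painted band and top, about 25 g; origin at its centre. It starts on the chute; may be absent.
- block2: a wooden sample block 30 x 30 mm and 28 mm high with a green or yellow painted band and top, about 25 g; origin at its centre. It starts on the chute; may be absent.
- block3: a wooden sample block 30 x 30 mm and 28 mm high with a green or yellow painted band and top, about 25 g; origin at its centre. It starts on the chute; may be absent.
- block4: a wooden sample block 30 x 30 mm and 28 mm high with a green or yellow painted band and top, about 25 g; origin at its centre. It starts on the chute; may be absent.
- stray1: a wooden sample block 30 x 30 mm and 28 mm high with a green or yellow painted band and top, about 25 g; origin at its centre. A stray: it starts on the bench; may be absent.
- stray2: a wooden sample block 30 x 30 mm and 28 mm high with a green or yellow painted band and top, about 25 g; origin at its centre. A stray: it starts on the bench; may be absent.
- stray3: a wooden sample block 30 x 30 mm and 28 mm high with a green or yellow painted band and top, about 25 g; origin at its centre. A stray: it starts on the bench; may be absent.
- screwdriver: an orange screwdriver on the bench, not part of the job; leave it alone.
- pail: a small steel pail, 90 mm across and 85 mm high, not part of the job; leave it alone. Origin: centre of its underside.
- marker: a marker pen, 130 mm long, on the bench, not part of the job; leave it alone.

How it is judged:
On the way, in this order (a step that is already met when the one before it is completed fails the run):
1. the chute is tipped: the sleeve is at the other hole and the button has popped out (value of joint sleeve above 0.076 m and value of joint button below 0.002 m), for 0.2 s.
2. the pan, held in the fingers clear of the bench and under the lip of the tipped chute, presses the paddle and opens the stop (value of joint gate above 0.2 rad and value of joint sleeve above 0.076 m and height (world z) of pan above 0.006 m and contact force between the fingers and pan above 1 N and horizontal distance between pan and lip below 0.08 m), for 0.05 s.
3. every block of the chute is in the pan, the pan drawn back so that the stop has shut, still held clear of the bench (value of joint gate below 0.1 rad and height (world z) of pan above 0.006 m and contact force between the fingers and pan above 1 N and x of block1 in the frame of pan between -0.052 and 0.052 m and y of block1 in the frame of pan between -0.067 and 0.067 m and z of block1 in the frame of pan between 0 and 0.1 m and x of block2 in the frame of pan between -0.052 and 0.052 m and y of block2 in the frame of pan between -0.067 and 0.067 m and z of block2 in the frame of pan between 0 and 0.1 m and x of block3 in the frame of pan between -0.052 and 0.052 m and y of block3 in the frame of pan between -0.067 and 0.067 m and z of block3 in the frame of pan between 0 and 0.1 m and x of block4 in the frame of pan between -0.052 and 0.052 m and y of block4 in the frame of pan between -0.067 and 0.067 m and z of block4 in the frame of pan between 0 and 0.1 m), for 0.1 s.
At the end, for the whole second after the job is handed in: every block present lies in the pan (heaped is fine, centres within its walls); the pan stands upright and still on the index table, centres within 40 mm; the sleeve is within 4 mm of 0, the button popped out (pressed under 2 mm), the chute level within 0.03 rad (value of joint sleeve below 0.004 m and value of joint button below 0.002 m and value of joint chute below 0.03 rad and horizontal distance between pan and index_table below 0.04 m and height (world z) of pan between 0.05 and 0.061 m and angle between pan's own z axis and vertical below 0.08 rad and linear speed of pan below 0.02 m/s and x of block1 in the frame of pan between -0.052 and 0.052 m and y of block1 in the frame of pan between -0.067 and 0.067 m and z of block1 in the frame of pan between 0 and 0.1 m and x of block2 in the frame of pan between -0.052 and 0.052 m and y of block2 in the frame of pan between -0.067 and 0.067 m and z of block2 in the frame of pan between 0 and 0.1 m and x of block3 in the frame of pan between -0.052 and 0.052 m and y of block3 in the frame of pan between -0.067 and 0.067 m and z of block3 in the frame of pan between 0 and 0.1 m and x of block4 in the frame of pan between -0.052 and 0.052 m and y of block4 in the frame of pan between -0.067 and 0.067 m and z of block4 in the frame of pan between 0 and 0.1 m and x of stray1 in the frame of pan between -0.052 and 0.052 m and y of stray1 in the frame of pan between -0.067 and 0.067 m and z of stray1 in the frame of pan between 0 and 0.1 m and x of stray2 in the frame of pan between -0.052 and 0.052 m and y of stray2 in the frame of pan between -0.067 and 0.067 m and z of stray2 in the frame of pan between 0 and 0.1 m and x of stray3 in the frame of pan between -0.052 and 0.052 m and y of stray3 in the frame of pan between -0.067 and 0.067 m and z of stray3 in the frame of pan between 0 and 0.1 m); the robot touches nothing.
It fails at once if a block from the chute lands on the bench (height (world z) of any of block1, block2, block3, block4 below 0.0163 m).
It fails at once if the screwdriver, the marker or the pail is pushed more than 30 mm (distance of any of screwdriver, marker, pail from where it was at the start of the episode above 0.03 m).
Of block1, block2, block3, block4 only 2 to 4 are there at a start; the rules pass over those that are not, and their reading is None.
Of stray1, stray2, stray3 only 2 to 3 are there at a start; the rules pass over those that are not, and their reading is None.
At some moment in a run one of stray1, stray2, stray3, pan may be knocked a few centimetres aside while the robot is not near it.
It also fails if it takes over 208 s, if anything falls off the work surface, if the arm or the gripper's body presses on something with over 40 N, if the wrist force passes 120 N, or if a joint passes its speed limit or range.

## Working session

There is one attempt and no reset: what is moved stays moved. The work goes in short steps, Python scripts to look and compute and a tool call to move; the robot and the scene stay as the last step left them, time stands still between calls to the robot, and variables do not carry over. Pictures are saved under pics/ and viewed, at most 15 in all, crops included, and the job is handed in when it is done.

Besides the shell and the picture viewer there is one more tool, called after ">>>" by a JSON object that holds its "op" and its "data", one argument or row to a line. arm_command: Moves the arm, as the interface text tells. Shifts and turns lie within -1 to 1; 1 stands for 0.15 m of shift or 2 pi rad of turn. Its arguments: {"type":"object","properties":{"moves":{"type":"array"}},"required":["moves"]}

```bash
mkdir -p pics; cat > h.py <<'E'
import numpy as np, cv2
from plant import manip
def shot(name,fn=None):
    p=manip.grab_frame(name)
    if fn: cv2.imwrite('pics/'+fn,p['frame'][:,:,::-1])
    return p
def proj(p,X):
    c=np.asarray(p['R'])@np.asarray(X,float)+np.asarray(p['t']); x,y=c[:2]/c[2]; s=1+p['k1']*(x*x+y*y)
    return np.array([p['fx']*x*s+p['cx'],p['fy']*y*s+p['cy']])
def ray(p,u,v):
    K=np.array([[p['fx'],0,p['cx']],[0,p['fy'],p['cy']],[0,0,1]]);
    xd=(u-p['cx'])/p['fx'];yd=(v-p['cy'])/p['fy'];x,y=xd,yd
    for _ in range(30):
        s=1+p['k1']*(x*x+y*y);x,y=xd/s,yd/s
    R=np.asarray(p['R']);t=np.asarray(p['t'])
    return -R.T@t, R.T@np.array([x,y,1])
def atz(p,u,v,z):
    o,d=ray(p,u,v); return o+d*(z-o[2])/d[2]
E
python3 - <<'E'
from h import *
for n in('top','side'):
    p=shot(n,n+'1.png'); print(n,p['fx'],p['k1'],'cam',-np.asarray(p['R']).T@p['t'])
    for t in ['rig','chute','lip','sleeve','button','paddle','pan','pan_grip','index_table','block1','stray1','screwdriver','pail','marker']:
        print(t,[([round(float(e)) for e in d['extent']],round(d['confidence'],2)) for d in manip.search_frame(p,t)][:7])
print(manip.state())
E
```

```text
top 410.70641828578636 -0.08477628178420014 cam [0.48391364 0.01216054 1.09181775]
rig [([145, 182, 278, 281], 0.74), ([223, 202, 240, 217], 0.25)]
chute [([143, 186, 274, 234], 0.66), ([294, 233, 382, 286], 0.45)]
lip [([143, 185, 277, 235], 0.63), ([290, 232, 380, 287], 0.48), ([140, 184, 278, 279], 0.16)]
sleeve [([348, 171, 365, 184], 0.64), ([256, 129, 264, 175], 0.59), ([203, 228, 250, 274], 0.57)]
button []
paddle [([256, 200, 276, 235], 0.47)]
pan [([293, 234, 379, 284], 0.69), ([312, 171, 324, 186], 0.66), ([85, 268, 162, 280], 0.42)]
pan_grip [([145, 182, 276, 282], 0.61), ([293, 234, 379, 288], 0.57)]
index_table [([408, 202, 480, 279], 0.81)]
block1 [([222, 202, 241, 217], 0.67), ([202, 197, 216, 216], 0.66)]
stray1 [([350, 170, 363, 185], 0.69), ([314, 172, 323, 186], 0.54), ([373, 178, 389, 195], 0.51)]
screwdriver [([111, 267, 160, 280], 0.58)]
pail [([151, 138, 218, 176], 0.65)]
marker [([255, 133, 263, 177], 0.68), ([312, 170, 325, 185], 0.26)]
side 531.9075957976456 -0.1870881048688099 cam [ 0.28874431 -1.0203578   0.82480608]
rig [([207, 132, 285, 248], 0.6), ([311
[... 773 characters left out ...]
0027e+00,  5.27036404e-02,  1.61289895e+00, -2.56735685e-05,
        1.47601151e+00, -1.19006932e-01]), 'joint_vel': array([ 1.83383052e-03, -6.05852842e-04,  3.69679700e-04, -6.53244922e-06,
        6.86816280e-04, -1.02752988e-03]), 'joint_efforts': array([ 4.49610634e-04, -3.93661380e+01, -3.70454800e+01, -2.81177705e-05,
        4.22783796e-04, -2.03033110e-06]), 'tool_pos': array([ 0.24152915, -0.57642123,  0.25630194]), 'tool_rot': array([-9.67957061e-06,  9.80382660e-01,  1.97103629e-01, -1.35896573e-05]), 'contact_force': array([ 0.1096034 , -0.39840776,  0.1969206 ]), 'ft_torque': array([ 0.02673659,  0.02903289, -0.01888848]), 'grasp_force': 0.0, 'gripper_width': 1.002690691949532}
```

View pics/top1.png

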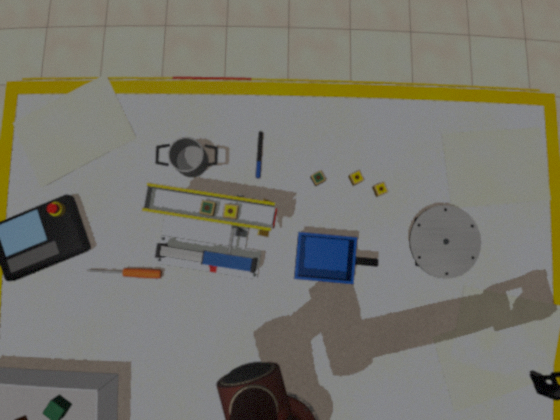

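View pics/side1.png

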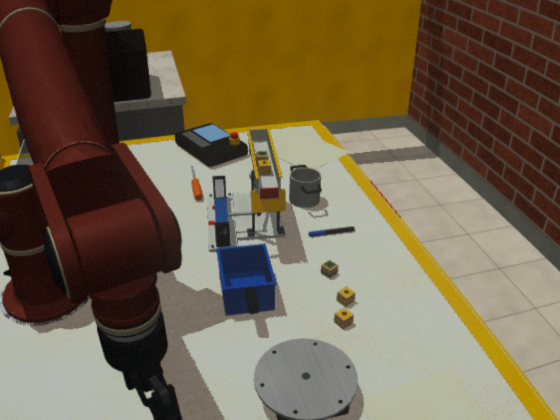

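The top view shows the rig with its tail to the left (+y), 2 chute blocks at (208,208) and (231,211), and the pan at (327,257) with its handle towards -y. There are 3 strays, at (318,178), (357,177) and (380,189), and the table is at (445,241). I'll zoom in for precise features.

```bash
python3 - <<'E'
from h import *
im=cv2.imread('pics/top1.png')
c=cv2.resize(im[175:290,135:295],None,fx=5,fy=5,interpolation=cv2.INTER_CUBIC); cv2.imwrite('pics/c1.png',c)
c=cv2.resize(im[160:290,285:405],None,fx=4.6,fy=4.6,interpolation=cv2.INTER_CUBIC); cv2.imwrite('pics/c2.png',c)
E
```

```text
(no output)
```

View pics/c1.png

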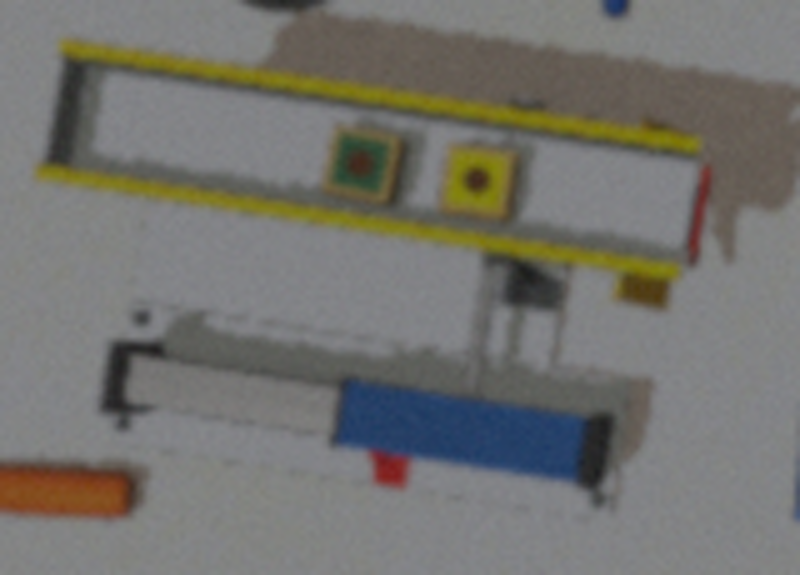

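View pics/c2.png

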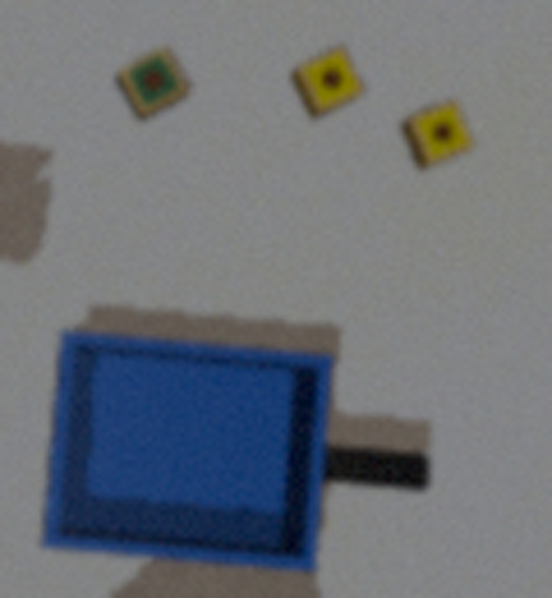

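```bash
python3 - <<'E'
from h import *
from scipy.optimize import least_squares
p=shot('top')
def fit(pts,x0):
    def W(q,l):
        c,s=np.cos(q[2]),np.sin(q[2]);l=np.array(l)/1000
        return [q[0]+c*l[0]-s*l[1],q[1]+s*l[0]+c*l[1],l[2]]
    r=least_squares(lambda q:np.concatenate([proj(p,W(q,l))-uv for l,uv in pts]),x0)
    print(np.round(r.x,4),np.round(r.fun.reshape(-1,2),1).tolist()); return r.x,W
A=lambda X,Y:np.array([135+(X+.5)/5-.5,175+(Y+.5)/5-.5])
q,W=fit([((27,200,218),A(62,40)),((-27,200,218),A(38,178)),((27,-80,218),A(700,137)),((-27,-80,218),A(678,280)),((-99,77,76),A(348,378))],[.5,.2,0])
for n,l in dict(button=(-115,57,60),button80=(-115,137,60),liptip=(0,-74,151),paddle=(0,-45,120),prop=(-18,0,0)).items(): print(n,np.round(W(q,l),4))
print('redsq',[np.round(proj(p,W(q,(-150,57,10))),1),A(391,470)], 'btnaxis px',proj(p,W(q,(-115,57,76))))
B=lambda X,Y:np.array([285+(X+.5)/4.6-.5,160+(Y+.5)/4.6-.5])
q2,W=fit([((55,70,80),B(64,333)),((55,-70,80),B(335,355)),((-55,-70,80),B(315,572)),((-55,70,80),B(42,545))],[.5,-.1,0])
print('grip',W(q2,(0,-103,66)),'handle end px',proj(p,W(q2,(0,-133,78))),B(428,470))
print('table',atz(p,445,241,.055))
for c in [[(120,78),(165,50),(188,82),(142,108)],[(297,72),(347,48),(365,83),(318,107)],[(408,122),(458,102),(473,142),(425,157)]]:
    P=np.array([atz(p,*B(*k),.028)[:2] for k in c]);d=np.diff(np.vstack([P,P[:1]]),axis=0)
    print('stray',P.mean(0).round(4),np.linalg.norm(d,axis=1).round(3),np.degrees(np.arctan2(d[:,1],d[:,0])).round()%90)
s=shot('side')
print('side check lip',proj(s,[*W(q,(0,-80,182))]),'sleeve top mid',proj(s,W(q,(-115,17,76))),'panrim c',proj(s,W(q2,(0,-70,80))),'table',proj(s,atz(p,445,241,.055)))
E
```

```text
[ 0.5641  0.098  -0.137 ] [[-0.4, 1.4], [-0.2, -1.6], [0.1, 1.8], [0.6, -1.9], [-0.3, 0.4]]
button [0.458  0.1701 0.06  ]
button80 [0.4689 0.2494 0.06  ]
liptip [0.554  0.0247 0.151 ]
paddle [0.558  0.0534 0.12  ]
prop [0.5463 0.1004 0.    ]
redsq [array([212.6, 271.1]), array([212.8, 268.6])] btnaxis px [210.86163811 258.3328741 ]
[ 0.4642 -0.1122 -0.0821] [[1.0, 0.6], [-1.6, 1.3], [-1.0, -1.2], [1.6, -0.7]]
grip [np.float64(0.45570766031481535), np.float64(-0.2148140865619367), np.float64(0.066)] handle end px [378.94986654 262.68690119] [377.65217391 261.7826087 ]
table [ 0.50929516 -0.42355356  0.055     ]
stray [ 0.6739 -0.097 ] [0.031 0.023 0.031 0.021] [33. 36. 31. 37.]
stray [ 0.6772 -0.1996] [0.033 0.023 0.031 0.023] [27. 27. 28. 31.]
stray [ 0.6475 -0.2628] [0.032 0.025 0.03  0.022] [23. 20. 18. 26.]
side check lip [269.50786785 191.57192578] sleeve top mid [221.21825255 210.06313288] panrim c [249.42078007 285.89235107] table [305.95269781 375.97247532]
```

```bash
cat >> h.py <<'E'
from scipy.spatial.transform import Rotation as Rn
def plan(x,y,z,yang=None):
    """shift (units of .15 m, tool axes) and turn (units 2pi) to TCP x,y,z with tool-y axis at world angle yang deg (mod 180)"""
    s=manip.state();R=Rn.from_quat(np.roll(s['tool_rot'],-1)).as_matrix()
    d=R.T@(np.array([x,y,z])-s['tool_pos'])/.15
    a=np.degrees(np.arctan2(R[1,1],R[0,1])); t=0
    if yang is not None: t=-((yang-a+90)%180-90)/360
    print('shift',d.round(3),'turn',round(t,4),'yang',a.round(2),'pos',s['tool_pos'].round(4),'j6',s['joint_pos'][5].round(2),'t',s['time'])
E
```

>>> {"op": "arm_command", "data": {
  "moves": [
    [1,[0.81,-1,0],0],
    [1,[0.81,-1,0],0],
    [1,[0.81,-1,0],0],
    [1,[0.81,-1,0],0],
    [1,[0.81,-1,0],0],
    [1,[0.81,-1,0],0]
  ]
}}

```text
time: 2.1
tool_pos: [0.2968, -0.3873, 0.2563]
tool_rot: [-0.0, 0.98, 0.199, 0.001]
contact_force: [-0.5, -1.7, 0.2]
gripper_width: 1.0
grasp_force: 0.0
```

>>> {"op": "arm_command", "data": {
  "moves": [
    [1,[0.81,-1,0],0],
    [1,[0.81,-1,0],0],
    [1,[0.81,-1,0],0],
    [1,[0.81,-1,0],0],
    [1,[0.81,-1,0],0],
    [1,[0.81,-1,0],0]
  ]
}}

```text
time: 2.6
tool_pos: [0.3507, -0.2027, 0.2566]
tool_rot: [-0.0, 0.98, 0.2, 0.001]
contact_force: [-0.5, -0.4, -0.5]
gripper_width: 1.002
grasp_force: 0.0
```

>>> {"op": "arm_command", "data": {
  "moves": [
    [1,[0.81,-1,0],0],
    [1,[0.81,-1,0],0],
    [1,[0.81,-1,0],0],
    [1,[0.81,-1,0],0],
    [1,[0.81,-1,0],0],
    [1,[0.81,-1,0],0]
  ]
}}

```text
time: 3.1
tool_pos: [0.4048, -0.0175, 0.2566]
tool_rot: [-0.0, 0.98, 0.2, 0.001]
contact_force: [0.4, 0.1, -0.4]
gripper_width: 1.003
grasp_force: 0.0
```

>>> {"op": "arm_command", "data": {
  "moves": [
    [1,[0.8,-1,0],-0.165],
    [1,[0.8,-1,0],-0.165],
    [1,[0.8,-1,0],-0.165],
    [1,[0.8,-1,0],-0.165],
    [1,[0.8,-1,0],-0.165],
    [1,[0.8,-1,0],-0.165],
    [1,[0.8,-1,0],-0.165],
    [1,[0.8,-1,0],-0.165],
    [1,[0.8,-1,0],-0.165],
    [1,[0.8,-1,0],-0.165]
  ]
}}

```text
time: 3.93
tool_pos: [0.4573, 0.1631, 0.2563]
tool_rot: [0.0, 0.754, 0.657, -0.0]
contact_force: [-0.0, -0.3, 0.2]
gripper_width: 0.999
grasp_force: 0.0
```

```bash
python3 - <<'E'
from h import *
plan(.458,.170,.17,-7.85); plan(.458,.170,.064,-7.85)
E
```

```text
shift [ 0.046 -0.002  0.575] turn -0.0002 yang -7.91 pos [0.4573 0.1631 0.2563] j6 0.33 t 3.9333
shift [ 0.047 -0.002  1.282] turn -0.0002 yang -7.91 pos [0.4573 0.1631 0.2563] j6 0.33 t 3.9333
```

>>> {"op": "arm_command", "data": {
  "moves": [
    [1,[0.046,-0.002,0.77],0],
    [1,[0.046,-0.002,0.77],0],
    [1,[0.046,-0.002,0.77],0],
    [1,[0.046,-0.002,0.77],0],
    [1,[0.046,-0.002,0.77],0]
  ]
}}

```text
time: 4.35
tool_pos: [0.4563, 0.1701, 0.1393]
tool_rot: [-0.001, 0.754, 0.656, -0.002]
contact_force: [-0.3, 0.2, 0.3]
gripper_width: 0.999
grasp_force: 0.0
```

>>> {"op": "arm_command", "data": {
  "moves": [
    [1,[0,0,0.15],0],
    [1,[0,0,0.3],0],
    [1,[0,0,0.4],0],
    [1,[0,0,0.5],0],
    [1,[0,0,0.5],0]
  ]
}}

```text
time: 4.77
tool_pos: [0.4577, 0.1707, 0.0662]
tool_rot: [0.0, 0.754, 0.657, -0.0]
contact_force: [-0.9, -0.1, 0.5]
gripper_width: 1.001
grasp_force: 0.0
```

```bash
python3 - <<'E'
from h import *
plan(.458,.170,.066,-7.85); print(manip.state()['contact_force'])
im=[cv2.resize(shot(n)['frame'][a:b,c:d,::-1],(500,300),interpolation=cv2.INTER_CUBIC) for n,a,b,c,d in (('top',220,292,145,265),('side',180,252,180,300))]
cv2.imwrite('pics/c3.png',np.vstack(im))
E
```

```text
shift [-0.004  0.002  0.001] turn -0.0002 yang -7.93 pos [0.4577 0.1707 0.0662] j6 0.34 t 4.7667
[-0.88566626 -0.05491678  0.47247642]
```

View pics/c3.png

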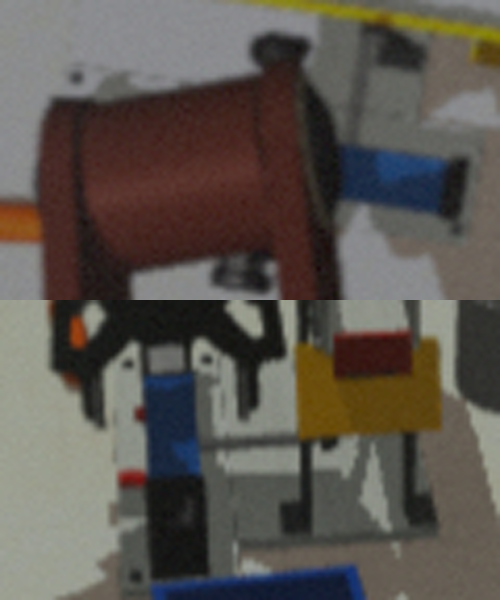

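>>> {"op": "arm_command", "data": {
  "moves": [
    [-1,[0,0,0],0],
    [-1,[0,0,0],0],
    [-1,[0,0,0],0],
    [-1,[0,0,0],0],
    [-1,[0,0,0],0],
    [-1,[0,0,0],0],
    [-1,[0,0,0],0],
    [-1,[0,0,0],0],
    [-1,[0,0,0],0],
    [-1,[0,0,0],0]
  ]
}}

```text
time: 5.7
tool_pos: [0.4575, 0.1712, 0.0667]
tool_rot: [0.0, 0.754, 0.657, 0.0]
contact_force: [-2.6, -0.8, 5.6]
gripper_width: 0.362
grasp_force: 60.3
```

```bash
python3 - <<'E'
from h import *
plan(.458,.170,.066,-7.85); print(manip.state()['contact_force'])
q=[.5641,.098,-.137];c,s=np.cos(q[2]),np.sin(q[2]);W=lambda x,y,z:[q[0]+c*x-s*y,q[1]+s*x+c*y,z]
p=shot('side');print('button px in crop',(proj(p,W(-.138,.057,.06))-[180,180])*500/120)
cv2.imwrite('pics/c4.png',cv2.resize(p['frame'][180:252,180:300,::-1],(500,300),interpolation=cv2.INTER_CUBIC))
E
```

```text
shift [-0.008  0.005  0.005] turn -0.0 yang -7.85 pos [0.4575 0.1712 0.0667] j6 0.34 t 5.7
[-2.64331883 -0.82452063  5.64043972]
button px in crop [134.79651539 114.60846375]
```

View pics/c4.png

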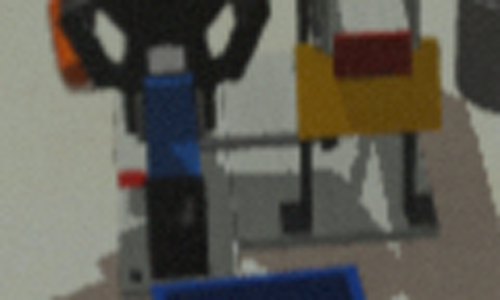

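>>> {"op": "arm_command", "data": {
  "moves": [
    [-1,[0.05,0,0],0],
    [-1,[0.1,0,0],0],
    [-1,[0.15,0,0],0],
    [-1,[0.2,0,0],0],
    [-1,[0.25,0,0],0],
    [-1,[0.3,0,0],0],
    [-1,[0.35,0,0],0],
    [-1,[0.4,0,0],0],
    [-1,[0.45,0,0],0],
    [-1,[0.5,0,0],0],
    [-1,[0.52,0,0],0],
    [-1,[0.535,0,0],0],
    [-1,[0.54,0,0],0],
    [-1,[0.54,0,0],0]
  ]
}}

```text
time: 6.92
tool_pos: [0.4686, 0.2516, 0.0668]
tool_rot: [0.0, 0.754, 0.657, 0.0]
contact_force: [-1.6, -1.0, 5.8]
gripper_width: 0.36
grasp_force: 59.6
```

```bash
python3 - <<'E'
from h import *
plan(.458,.170,.066,-7.85); print(manip.state()['contact_force'])
im=[cv2.resize(shot(n)['frame'][a:b,c:d,::-1],(500,300),interpolation=cv2.INTER_CUBIC) for n,a,b,c,d in (('top',175,271,130,290),('side',168,240,180,300))]
cv2.imwrite('pics/c5.png',np.vstack(im))
E
```

```text
shift [-0.549  0.004  0.005] turn 0.0 yang -7.85 pos [0.4686 0.2516 0.0668] j6 0.49 t 6.9167
[-1.5917747  -1.00666284  5.77859463]
```

View pics/c5.png

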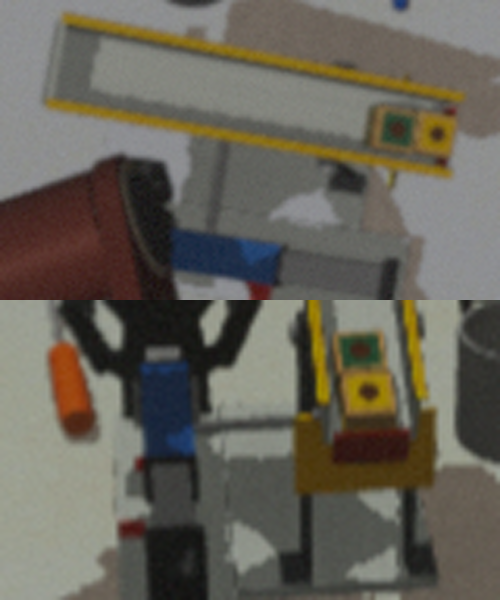

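>>> {"op": "arm_command", "data": {
  "moves": [
    [0.2,[0,0,0],0],
    [0.2,[0,0,0],0],
    [0.2,[0,0,0],0],
    [0.2,[0,0,0],0],
    [0.2,[0,0,-0.2],0],
    [0.2,[0,0,-0.4],0],
    [0.2,[0,0,-0.7],0],
    [0.2,[0,0,-0.9],0],
    [0.2,[0,0,-0.9],0]
  ]
}}

```text
time: 7.77
tool_pos: [0.4723, 0.2528, 0.2099]
tool_rot: [0.003, 0.754, 0.657, 0.007]
contact_force: [1.6, 0.0, 1.4]
gripper_width: 0.598
grasp_force: 0.0
```

>>> {"op": "arm_command", "data": {
  "moves": [
    [0.2,[-1,0.11,0],0],
    [0.2,[-1,0.11,0],0],
    [0.2,[-1,0.11,0],0],
    [0.2,[-1,0.11,0],0],
    [0.2,[-1,0.11,0],0]
  ]
}}

```text
time: 8.18
tool_pos: [0.4639, 0.0968, 0.2004]
tool_rot: [0.001, 0.756, 0.655, -0.001]
contact_force: [-0.8, -0.1, -0.8]
gripper_width: 0.6
grasp_force: 0.0
```

>>> {"op": "arm_command", "data": {
  "moves": [
    [0.2,[-1,0.11,0],0],
    [0.2,[-1,0.11,0],0],
    [0.2,[-1,0.11,0],0],
    [0.2,[-1,0.11,0],0],
    [0.2,[-1,0.11,0],0]
  ]
}}

```text
time: 8.6
tool_pos: [0.4599, -0.0539, 0.2007]
tool_rot: [0.001, 0.756, 0.655, -0.0]
contact_force: [-0.3, 0.1, -0.1]
gripper_width: 0.6
grasp_force: 0.0
```

```bash
cat >> h.py <<'E'
def mask(p,lo,hi):
    return cv2.inRange(cv2.cvtColor(p['frame'],cv2.COLOR_RGB2HSV),lo,hi)
def pan_blob(p,box):
    m=mask(p,(105,110,30),(125,255,255));k=np.zeros_like(m);a,b,c,d=box;k[b:d,a:c]=m[b:d,a:c]
    n,l,st,ce=cv2.connectedComponentsWithStats(k);i=1+st[1:,4].argmax()
    r=cv2.minAreaRect(np.argwhere(l==i)[:,::-1].astype(np.float32));return r
E
python3 - <<'E'
from h import *
plan(.4557,-.2148,.196,-4.7)
p=shot('top','t2.png')
print(pan_blob(p,(280,200,400,320)))
s=shot('side','s2.png')
for n,q in(('top',p),('side',s)):print(n,[d['extent'] for d in manip.search_frame(q,'pan')][:1],[np.round(d['extent']) for d in manip.search_frame(q,'stray1')])
im=cv2.imread('pics/t2.png')[160:320,270:430];cv2.imwrite('pics/c6.png',cv2.resize(im,None,fx=3.5,fy=3.5,interpolation=cv2.INTER_CUBIC))
E
```

```text
shift [-1.066  0.125  0.033] turn -0.0096 yang -8.15 pos [ 0.4599 -0.0539  0.2007] j6 -0.13 t 8.6
((336.66827392578125, 241.3168182373047), (38.01042175292969, 11.442927360534668), 5.710593223571777)
top [[299.6, 231.6, 379.8, 265.5]] [array([350., 173., 364., 186.]), array([310., 168., 324., 190.])]
side [[217.3, 243.0, 272.9, 317.0]] [array([335., 308., 355., 328.]), array([323., 258., 339., 279.]), array([334., 286., 356., 304.]), array([246., 107., 287., 215.])]
```

View pics/c6.png

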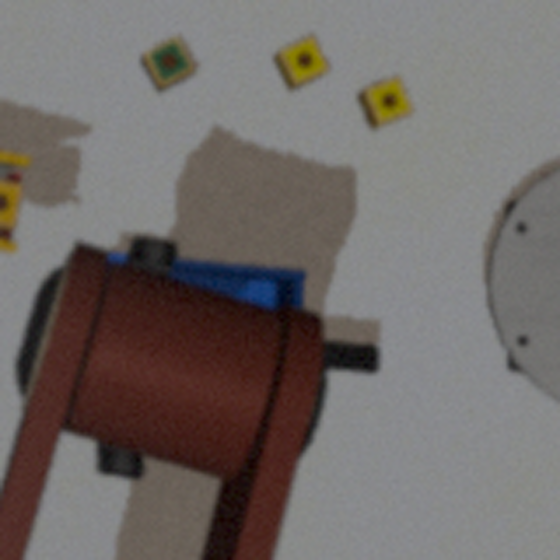

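The picture shows the handle's end at about (378,262), the same as at the start, so the pan hasn't moved. Next I grip it.

>>> {"op": "arm_command", "data": {
  "moves": [
    [0.2,[-1,0.11,0],-0.0096],
    [0.2,[-1,0.11,0],-0.0096],
    [0.2,[-1,0.11,0],-0.0096],
    [0.2,[-1,0.11,0],-0.0096],
    [0.2,[-1,0.11,0],-0.0096],
    [0.2,[-1,0.11,0],-0.0096]
  ]
}}

```text
time: 9.4
tool_pos: [0.4559, -0.2013, 0.2007]
tool_rot: [-0.0, 0.734, 0.679, 0.0]
contact_force: [-0.2, -0.2, 0.6]
gripper_width: 0.603
grasp_force: 0.0
```

```bash
python3 - <<'E'
from h import *
plan(.4557,-.2148,.072,-4.7)
E
```

```text
shift [-0.09   0.006  0.858] turn 0.0007 yang -4.46 pos [ 0.4559 -0.2013  0.2007] j6 -0.49 t 9.4
```

>>> {"op": "arm_command", "data": {
  "moves": [
    [0.2,[-0.09,0.006,0.2],0],
    [0.2,[-0.09,0.006,0.4],0],
    [0.2,[-0.09,0.006,0.6],0],
    [0.2,[-0.09,0.006,0.75],0],
    [0.2,[-0.09,0.006,0.86],0],
    [0.2,[-0.09,0.006,0.86],0],
    [-1,[-0.09,0.006,0.86],0],
    [-1,[-0.09,0.006,0.86],0],
    [-1,[-0.09,0.006,0.86],0],
    [-1,[-0.09,0.006,0.86],0],
    [-1,[-0.09,0.006,0.86],0],
    [-1,[-0.09,0.006,0.86],0],
    [-1,[-0.09,0.006,0.86],0],
    [-1,[-0.09,0.006,0.86],0]
  ]
}}

```text
time: 10.57
tool_pos: [0.4568, -0.2153, 0.0737]
tool_rot: [0.001, 0.734, 0.679, 0.001]
contact_force: [-0.4, 1.6, 6.8]
gripper_width: 0.223
grasp_force: 61.3
```

>>> {"op": "arm_command", "data": {
  "moves": [
    [-1,[0,0,-0.07],0],
    [-1,[0,0,-0.14],0],
    [-1,[0,0,-0.21],0],
    [-1,[0,0,-0.28],0],
    [-1,[0,0,-0.28],0]
  ]
}}

```text
time: 10.98
tool_pos: [0.457, -0.2158, 0.117]
tool_rot: [0.003, 0.734, 0.679, 0.001]
contact_force: [0.7, -0.4, -0.9]
gripper_width: 0.225
grasp_force: 60.1
```

```bash
python3 - <<'E'
from h import *
plan(.4557,-.2148,.114,-7.85); print(manip.state()['contact_force'],manip.state()['ft_torque'])
q=[.5641,.098,-.137];c,s=np.cos(q[2]),np.sin(q[2])
W=lambda x,y,z:np.array([q[0]+c*x-s*y,q[1]+s*x+c*y,z])
# grip point when pan front wall at rig y=Y : grip is 173 mm behind
for Y in(-.10,-.05,-.024): print(Y,W(0,Y-.173,0)[:2])
p=shot('side')
cv2.imwrite('pics/c7.png',cv2.resize(p['frame'][150:330,160:400,::-1],(800,600),interpolation=cv2.INTER_CUBIC))
E
```

```text
shift [ 0.006 -0.009  0.02 ] turn 0.0095 yang -4.41 pos [ 0.457  -0.2158  0.117 ] j6 -0.51 t 10.9833
[ 0.72559442 -0.42197803 -0.89572493] [-0.21703641 -0.0163181  -0.014258  ]
-0.1 [ 0.52681589 -0.17244204]
-0.05 [ 0.53364448 -0.12291053]
-0.024 [ 0.53719535 -0.09715414]
```

View pics/c7.png

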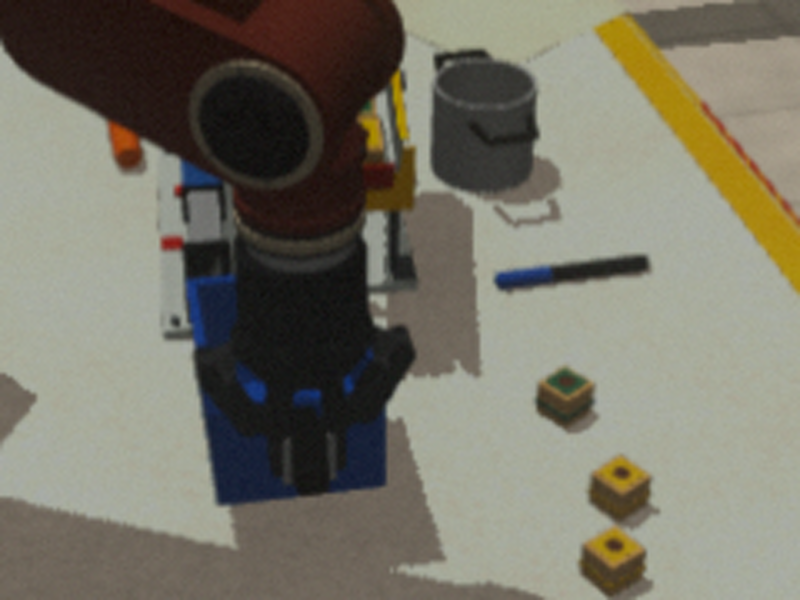

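>>> {"op": "arm_command", "data": {
  "moves": [
    [-1,[0.05,0.1,0],0.003],
    [-1,[0.12,0.2,0],0.006],
    [-1,[0.2,0.3,0],0.0095],
    [-1,[0.28,0.4,0],0.0095],
    [-1,[0.324,0.442,0],0.0095],
    [-1,[0.324,0.442,0],0.0095],
    [-1,[0.324,0.442,0],0.0095]
  ]
}}

```text
time: 11.62
tool_pos: [0.5248, -0.1712, 0.1132]
tool_rot: [-0.001, 0.753, 0.658, -0.001]
contact_force: [0.3, 0.4, -2.7]
gripper_width: 0.218
grasp_force: 60.1
```

```bash
python3 - <<'E'
from h import *
plan(.5268,-.1724,.117,-7.85);plan(.5338,-.1219,.117,-7.85);plan(.537,-.0985,.117,-7.85); print(manip.state()['contact_force'],manip.state()['ft_torque'])
im=[cv2.resize(shot(n)['frame'][a:b,c:d,::-1],(500,300),interpolation=cv2.INTER_CUBIC) for n,a,b,c,d in (('top',175,295,200,400),('side',150,270,180,380))]
cv2.imwrite('pics/c8.png',np.vstack(im))
E
```

```text
shift [-0.006  0.014 -0.026] turn 0.0002 yang -7.76 pos [ 0.5248 -0.1712  0.1132] j6 -0.31 t 11.6167
shift [ 0.334  0.015 -0.026] turn 0.0002 yang -7.76 pos [ 0.5248 -0.1712  0.1132] j6 -0.31 t 11.6167
shift [ 0.491  0.015 -0.026] turn 0.0002 yang -7.76 pos [ 0.5248 -0.1712  0.1132] j6 -0.31 t 11.6167
[ 0.28651913  0.43095225 -2.73395486] [-0.21904495  0.02504575  0.0023314 ]
```

View pics/c8.png

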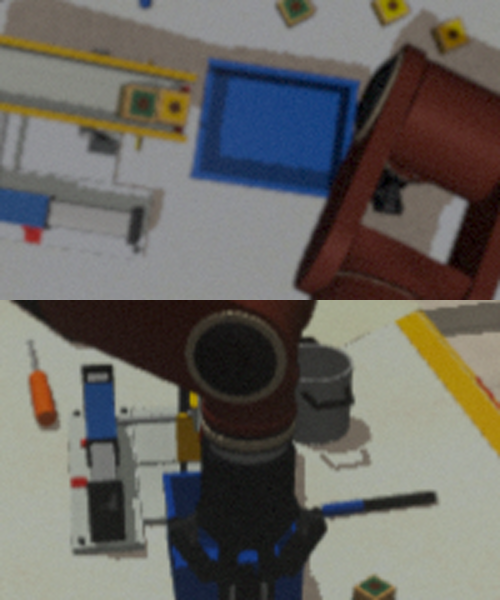

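>>> {"op": "arm_command", "data": {
  "moves": [
    [-1,[0.1,0.035,-0.02],0],
    [-1,[0.2,0.035,-0.02],0],
    [-1,[0.28,0.035,-0.02],0],
    [-1,[0.34,0.035,-0.02],0],
    [-1,[0.38,0.035,-0.02],0],
    [-1,[0.42,0.035,-0.02],0],
    [-1,[0.46,0.035,-0.02],0],
    [-1,[0.49,0.035,-0.02],0],
    [-1,[0.49,0.035,-0.02],0],
    [-1,[0.49,0.035,-0.02],0],
    [-1,[0.49,0.035,-0.02],0],
    [-1,[0.49,0.035,-0.02],0]
  ]
}}

```text
time: 12.72
tool_pos: [0.5405, -0.0994, 0.1166]
tool_rot: [-0.0, 0.754, 0.657, -0.0]
contact_force: [0.6, -2.7, -3.4]
gripper_width: 0.22
grasp_force: 60.4
```

```bash
python3 - <<'E'
from h import *
plan(.537,-.0985,.117,-7.85); print(manip.state()['contact_force'],manip.state()['ft_torque'])
im=[cv2.resize(shot(n)['frame'][a:b,c:d,::-1],(500,300),interpolation=cv2.INTER_CUBIC) for n,a,b,c,d in (('top',175,271,200,360),('side',150,270,180,380))]
cv2.imwrite('pics/c9.png',np.vstack(im))
E
```

```text
shift [ 0.003 -0.024 -0.003] turn 0.0 yang -7.84 pos [ 0.5405 -0.0994  0.1166] j6 -0.18 t 12.7167
[ 0.62588016 -2.66263575 -3.38675575] [-0.89164445  0.08976195  0.02700197]
```

View pics/c9.png

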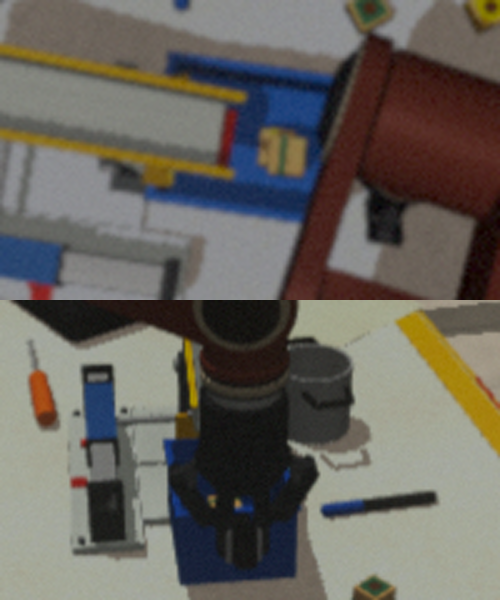

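Both blocks are in the pan and the chute is empty. I'll draw the pan back.

>>> {"op": "arm_command", "data": {
  "moves": [
    [-1,[-0.08,0,0],0],
    [-1,[-0.2,0,0],0],
    [-1,[-0.32,0,0],0],
    [-1,[-0.44,0,0],0],
    [-1,[-0.56,0,0],0],
    [-1,[-0.68,0,0],0],
    [-1,[-0.76,0,0],0],
    [-1,[-0.8,0,0],0],
    [-1,[-0.8,0,0],0],
    [-1,[-0.8,0,0],0]
  ]
}}

```text
time: 13.65
tool_pos: [0.5243, -0.218, 0.1168]
tool_rot: [-0.0, 0.754, 0.657, 0.0]
contact_force: [-0.3, -0.7, -3.3]
gripper_width: 0.222
grasp_force: 60.6
```

>>> {"op": "arm_command", "data": {
  "moves": [
    [-1,[-0.05,0,-0.1],0],
    [-1,[-0.15,0,-0.2],0],
    [-1,[-0.3,0,-0.3],0],
    [-1,[-0.45,0,-0.35],0],
    [-1,[-0.6,0,-0.35],0],
    [-1,[-0.75,0,-0.35],0],
    [-1,[-0.9,0,-0.35],0],
    [-1,[-1,0,-0.35],0],
    [-1,[-1,0,-0.35],0]
  ]
}}

```text
time: 14.4
tool_pos: [0.5037, -0.3686, 0.1694]
tool_rot: [0.0, 0.754, 0.657, -0.0]
contact_force: [0.0, -0.4, -3.2]
gripper_width: 0.224
grasp_force: 60.5
```

```bash
python3 - <<'E'
from h import *
plan(.495,-.5256,.168,-7.85); print(manip.state()['contact_force'],manip.state()['ft_torque'])
p=shot('side');t=shot('top')
for d in manip.search_frame(t,'index_table')+manip.search_frame(t,'stray1'):print(np.round(d['extent']),d['confidence'])
cv2.imwrite('pics/c10.png',np.vstack([cv2.resize(x['frame'][:,:,::-1],(400,300),interpolation=cv2.INTER_AREA) for x in(t,p)]))
E
```

```text
shift [-1.045  0.087  0.01 ] turn -0.0002 yang -7.92 pos [ 0.5037 -0.3686  0.1694] j6 -0.61 t 14.4
[ 0.02986098 -0.36219512 -3.21557929] [-0.28940137  0.0375437  -0.00498891]
[421. 203. 476. 274.] 0.95
[313. 172. 322. 187.] 0.56
[360. 206. 449. 265.] 0.49
[396. 233. 413. 250.] 0.24
[154. 140. 219. 180.] 0.2
```

View pics/c10.png

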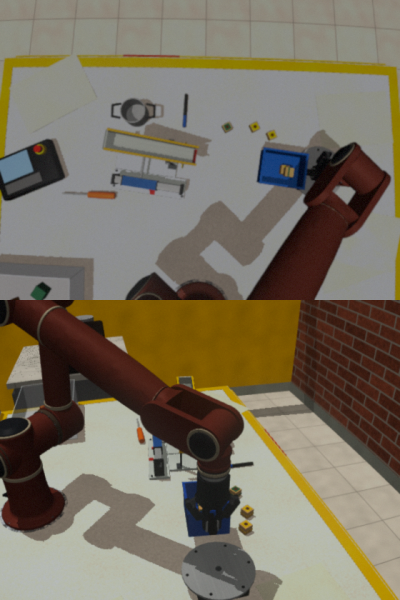

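>>> {"op": "arm_command", "data": {
  "moves": [
    [-1,[-0.15,0.02,0],0],
    [-1,[-0.3,0.04,0],0],
    [-1,[-0.45,0.06,0],0],
    [-1,[-0.6,0.08,0],0],
    [-1,[-0.75,0.087,0],0],
    [-1,[-0.9,0.087,0],0],
    [-1,[-1,0.087,0],0],
    [-1,[-1,0.087,0],0],
    [-1,[-1,0.087,0],0]
  ]
}}

```text
time: 15.35
tool_pos: [0.4965, -0.5167, 0.169]
tool_rot: [-0.0, 0.754, 0.657, 0.0]
contact_force: [0.2, 0.9, -2.6]
gripper_width: 0.222
grasp_force: 60.5
```

```bash
python3 - <<'E'
from h import *
plan(.495,-.5256,.131,-7.85); print(manip.state()['contact_force'])
t=shot('top')
r=pan_blob(t,(360,150,560,330));print(r,atz(t,*r[0],.115),[np.round(d['extent']) for d in manip.search_frame(t,'pan')])
E
```

```text
shift [-0.06  -0.002  0.254] turn 0.0 yang -7.84 pos [ 0.4965 -0.5167  0.169 ] j6 -0.77 t 15.35
[ 0.1522625   0.89230427 -2.63159326]
((457.3865966796875, 238.7025909423828), (71.05032348632812, 50.442283630371094), 7.4314093589782715) [ 0.51370943 -0.42966969  0.115     ] [array([417., 211., 512., 266.]), array([407., 203., 466., 278.])]
```

>>> {"op": "arm_command", "data": {
  "moves": [
    [-1,[-0.08,0,0.05],0],
    [-1,[-0.08,0,0.1],0],
    [-1,[-0.08,0,0.14],0],
    [-1,[-0.08,0,0.18],0],
    [-1,[-0.08,0,0.21],0],
    [-1,[-0.08,0,0.235],0],
    [-1,[-0.08,0,0.255],0],
    [-1,[-0.08,0,0.255],0],
    [-1,[-0.08,0,0.255],0]
  ]
}}

```text
time: 16.2
tool_pos: [0.4949, -0.5293, 0.1317]
tool_rot: [0.0, 0.754, 0.657, 0.0]
contact_force: [-0.1, -0.9, 1.6]
gripper_width: 0.222
grasp_force: 61.2
```

```bash
python3 - <<'E'
from h import *
plan(.495,-.5256,.129,-7.85); print(manip.state()['contact_force'],manip.state()['ft_torque'])
E
```

```text
shift [ 0.024 -0.003  0.018] turn 0.0 yang -7.84 pos [ 0.4949 -0.5293  0.1317] j6 -0.78 t 16.2
[-0.09535491 -0.91086792  1.60532272] [0.10322507 0.07256863 0.08389571]
```

>>> {"op": "arm_command", "data": {
  "moves": [
    [0.0,[0,0,0],0],
    [0.2,[0,0,0],0],
    [0.2,[0,0,0],0],
    [0.2,[0,0,0],0],
    [0.2,[0,0,0],0],
    [0.2,[0,0,-0.15],0],
    [0.2,[0,0,-0.4],0],
    [0.2,[0,0,-0.65],0],
    [0.2,[0,0,-0.7],0],
    [0.2,[0,0,-0.7],0]
  ]
}}

```text
time: 17.03
tool_pos: [0.4962, -0.5308, 0.2423]
tool_rot: [0.005, 0.754, 0.657, -0.0]
contact_force: [0.8, -0.6, 0.8]
gripper_width: 0.603
grasp_force: 0.0
```

>>> {"op": "arm_command", "data": {
  "moves": [
    [0.2,[0.9,0.8,0],0],
    [0.2,[0.9,0.8,0],0],
    [0.2,[0.9,0.8,0],0],
    [0.2,[0.9,0.8,0],0],
    [0.2,[0.9,0.8,0],0],
    [0.2,[0.9,0.8,0],0]
  ]
}}

```text
time: 17.53
tool_pos: [0.634, -0.4078, 0.2332]
tool_rot: [-0.002, 0.752, 0.659, 0.0]
contact_force: [-1.2, 0.7, -0.2]
gripper_width: 0.601
grasp_force: 0.0
```

```bash
cat >> h.py <<'E'
def blocks(p,box,z=.028):
    """yellow/green/wood blobs -> world centre, size mm, edge angle"""
    m=mask(p,(15,60,25),(75,255,255));a,b,c,d=box;k=np.zeros_like(m);k[b:d,a:c]=m[b:d,a:c]
    for C in cv2.findContours(k,cv2.RETR_EXTERNAL,cv2.CHAIN_APPROX_NONE)[0]:
        if cv2.contourArea(C)<40: continue
        P=np.array([atz(p,*q,z)[:2] for q in C[:,0]]).astype(np.float32)
        r=cv2.minAreaRect(P);print('blk',np.round(cv2.minAreaRect(C.astype(np.float32))[0]),np.round(r[0],4),np.round(np.array(r[1])*1e3),round(r[2]))
E
python3 - <<'E'
from h import *
plan(.6475,-.2628,.15,22)
t=shot('top','t4.png');s=shot('side','s4.png')
blocks(t,(285,150,410,220)); blocks(t,(400,190,520,300),.073)
r=pan_blob(t,(360,150,560,330));print(r,atz(t,*r[0],.135))
for d in manip.search_frame(t,'pan')+manip.search_frame(t,'stray1'): print(np.round(d['extent']),d['confidence'])
A=cv2.resize(cv2.imread('pics/t4.png')[140:320,280:520],(640,480)[:2] and (560,420)); cv2.imwrite('pics/c11.png',A)
E
```

```text
shift [ 0.969 -0.036  0.557] turn -0.0821 yang -7.54 pos [ 0.634  -0.4078  0.2332] j6 -0.54 t 17.5333
blk [380. 189.] [ 0.646  -0.2608] [31. 35.] 22
blk [318. 178.] [ 0.6721 -0.0964] [28. 31.] 28
blk [356. 177.] [ 0.6746 -0.1968] [30. 34.] 27
blk [447. 241.] [ 0.5096 -0.4203] [23. 35.] 62
((442.65997314453125, 237.87997436523438), (42.567832946777344, 47.65899658203125), 8.130102157592773) [ 0.51467206 -0.38432422  0.135     ]
[419. 214. 466. 261.] 0.73
[ 86. 265. 163. 280.] 0.26
[309. 169. 323. 186.] 0.67
```

View pics/c11.png

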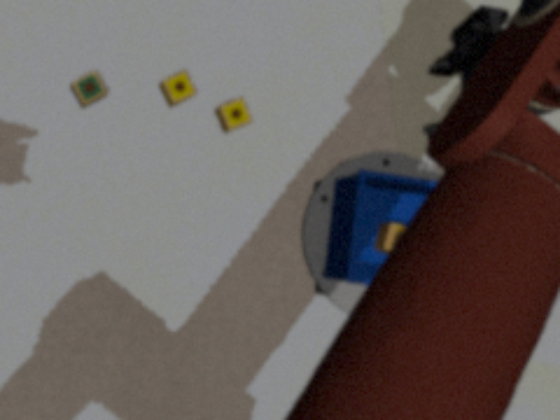

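>>> {"op": "arm_command", "data": {
  "moves": [
    [0.5,[0.97,-0.04,0.4],-0.082],
    [0.5,[0.97,-0.04,0.4],-0.082],
    [0.5,[0.97,-0.04,0.4],-0.082],
    [0.5,[0.97,-0.04,0.4],-0.082],
    [0.5,[0.97,-0.04,0.4],-0.082],
    [0.5,[0.97,-0.04,0.4],-0.082],
    [0.5,[0.97,-0.04,0.4],-0.082]
  ]
}}

```text
time: 18.32
tool_pos: [0.6454, -0.2684, 0.1766]
tool_rot: [0.0, 0.563, 0.827, -0.0]
contact_force: [-0.3, -0.7, 0.5]
gripper_width: 0.75
grasp_force: 0.0
```

```bash
python3 - <<'E'
from h import *
plan(.6465,-.2615,.03,22)
E
```

```text
shift [0.041 0.024 0.977] turn -0.0013 yang 21.53 pos [ 0.6454 -0.2684  0.1766] j6 -0.88 t 18.3167
```

>>> {"op": "arm_command", "data": {
  "moves": [
    [0.5,[0.04,0.024,0.2],0],
    [0.5,[0.04,0.024,0.45],0],
    [0.5,[0.04,0.024,0.7],0],
    [0.5,[0.04,0.024,0.9],0],
    [0.5,[0.04,0.024,0.98],0],
    [0.5,[0.04,0.024,0.98],0],
    [-1,[0.04,0.024,0.98],0],
    [-1,[0.04,0.024,0.98],0],
    [-1,[0.04,0.024,0.98],0],
    [-1,[0.04,0.024,0.98],0],
    [-1,[0.04,0.024,0.98],0],
    [-1,[0.04,0.024,0.98],0],
    [-1,[0.04,0.024,0.98],0],
    [-1,[0.04,0.024,0.98],0],
    [-1,[0.04,0.024,0.7],0],
    [-1,[0.04,0.024,0.4],0],
    [-1,[0.04,0.024,0.1],0],
    [-1,[0.04,0.024,-0.2],0],
    [-1,[0.04,0.024,-0.2],0]
  ]
}}

```text
time: 19.9
tool_pos: [0.6504, -0.2613, 0.2173]
tool_rot: [0.008, 0.561, 0.828, 0.001]
contact_force: [0.7, 0.1, 1.6]
gripper_width: 0.336
grasp_force: 60.4
```

```bash
python3 - <<'E'
from h import *
plan(.509,-.39,.21,82)
t=shot('top');print([np.round(d['extent']) for d in manip.search_frame(t,'pan')])
blocks(t,(285,150,410,220)); blocks(t,(400,190,520,300),.073)
# rim corner predictions for pan at table centre, yaw -7.85
c,s=np.cos(-.137),np.sin(-.137)
for l in[(55,70),(55,-70),(-55,-70),(-55,70)]:
    print(l,proj(t,[.509+(c*l[0]-s*l[1])/1e3,-.4236+(s*l[0]+c*l[1])/1e3,.135]).round(1))
m=mask(t,(105,110,30),(125,255,255));k=np.zeros_like(m);k[190:290,400:520]=m[190:290,400:520]
print(cv2.boundingRect(k),cv2.boxPoints(cv2.minAreaRect(np.argwhere(k)[:,::-1].astype(np.float32))).round())
cv2.imwrite('pics/t5.png',t['frame'][:,:,::-1])
E
```

```text
shift [-0.448 -1.193  0.042] turn -0.1675 yang 21.71 pos [ 0.6504 -0.2613  0.2173] j6 -0.87 t 19.9
[array([438., 218., 514., 269.])]
blk [318. 178.] [ 0.6721 -0.0964] [28. 31.] 28
blk [356. 177.] [ 0.6746 -0.1968] [30. 34.] 27
blk [456. 246.] [ 0.4961 -0.445 ] [32. 31.] 69
(55, 70) [433.  213.2]
(55, -70) [488.7 222. ]
(-55, -70) [483.9 267.6]
(-55, 70) [427.6 259.2]
(439, 218, 53, 51) [[439. 262.]
 [446. 214.]
 [494. 222.]
 [487. 269.]]
```

```bash
python3 - <<'E'
from h import *
plan(.512,-.405,.21,-7.85)
t=shot('top');c,s=np.cos(-.137),np.sin(-.137)
f=lambda l,y0:proj(t,[.509+(c*l[0]-s*l[1])/1e3,y0+(s*l[0]+c*l[1])/1e3,.133])
print('handle end',f((0,-134),-.4236),f((0,-134),-.434))
E
```

```text
shift [-0.555 -1.206  0.014] turn 0.0821 yang 21.7 pos [ 0.6493 -0.2608  0.2127] j6 -0.87 t 20.0
handle end [510.85586038 248.52013798] [514.86724757 248.54243106]
```

>>> {"op": "arm_command", "data": {
  "moves": [
    [-1,[-0.3,-0.5,0],0.03],
    [-1,[-0.5,-1,0],0.082],
    [-1,[-0.5,-1,0],0.082],
    [-1,[-0.5,-1,0],0.082],
    [-1,[-0.5,-1,0],0.082],
    [-1,[-0.5,-1,0],0.082],
    [-1,[-0.5,-1,0],0.082]
  ]
}}

```text
time: 20.63
tool_pos: [0.5346, -0.3841, 0.2036]
tool_rot: [-0.002, 0.754, 0.657, 0.0]
contact_force: [-0.1, -0.1, -0.9]
gripper_width: 0.337
grasp_force: 60.3
```

```bash
python3 - <<'E'
from h import *
plan(.512,-.405,.145,-7.85)
E
```

```text
shift [-0.16  -0.129  0.39 ] turn 0.0001 yang -7.8 pos [ 0.5346 -0.3841  0.2036] j6 -0.6 t 20.6333
```

>>> {"op": "arm_command", "data": {
  "moves": [
    [-1,[-0.16,-0.13,0],0],
    [-1,[-0.16,-0.13,0.15],0],
    [-1,[-0.16,-0.13,0.3],0],
    [-1,[-0.16,-0.13,0.4],0],
    [-1,[-0.16,-0.13,0.4],0],
    [-0.05,[-0.16,-0.13,0.4],0],
    [-0.05,[-0.16,-0.13,0.4],0],
    [-0.05,[-0.16,-0.13,0.4],0],
    [-0.05,[-0.16,-0.13,0.4],0],
    [-0.05,[-0.16,-0.13,0.2],0],
    [0.2,[-0.16,-0.13,-0.05],0],
    [0.5,[-0.16,-0.13,-0.1],0],
    [0.5,[-0.16,-0.13,-0.1],0]
  ]
}}

```text
time: 21.72
tool_pos: [0.5145, -0.4075, 0.2261]
tool_rot: [0.004, 0.754, 0.657, 0.0]
contact_force: [-0.0, -0.7, 0.4]
gripper_width: 0.75
grasp_force: 0.0
```

>>> {"op": "arm_command", "data": {
  "moves": [
    [0.5,[1,0.8,0],0],
    [0.5,[1,0.8,0],-0.05],
    [0.5,[1,0.8,0],-0.097],
    [0.5,[1,0.8,0],-0.097],
    [0.5,[1,0.8,0],-0.097],
    [0.5,[1,0.8,0],-0.097],
    [0.5,[1,0.8,0],-0.097],
    [0.5,[1,0.8,0],-0.097]
  ]
}}

```text
time: 22.38
tool_pos: [0.6515, -0.2733, 0.219]
tool_rot: [-0.001, 0.523, 0.852, -0.0]
contact_force: [0.6, -0.2, 0.0]
gripper_width: 0.751
grasp_force: 0.0
```

```bash
python3 - <<'E'
from h import *
plan(.6745,-.1975,.03,27)
t=shot('top','t6.png')
blocks(t,(285,150,410,220)); blocks(t,(400,190,520,300),.073)
E
```

```text
shift [0.378 0.368 1.26 ] turn -0.0001 yang 26.96 pos [ 0.6515 -0.2733  0.219 ] j6 -0.97 t 22.3833
blk [318. 178.] [ 0.6718 -0.096 ] [28. 32.] 28
blk [356. 177.] [ 0.6746 -0.1968] [30. 34.] 27
blk [457. 246.] [ 0.4915 -0.4471] [25. 40.] 26
```

>>> {"op": "arm_command", "data": {
  "moves": [
    [0.5,[0.378,0.368,0.3],0],
    [0.5,[0.378,0.368,0.5],0],
    [0.5,[0.378,0.368,0.6],0],
    [0.5,[0.378,0.368,0.6],0]
  ]
}}

```text
time: 22.77
tool_pos: [0.6705, -0.1942, 0.1212]
tool_rot: [-0.008, 0.522, 0.853, -0.001]
contact_force: [-1.7, 1.1, -3.4]
gripper_width: 0.753
grasp_force: 0.0
```

>>> {"op": "arm_command", "data": {
  "moves": [
    [0.5,[0,0,0.25],0],
    [0.5,[0,0,0.45],0],
    [0.5,[0,0,0.6],0],
    [0.5,[0,0,0.66],0],
    [0.5,[0,0,0.66],0],
    [-1,[0,0,0.66],0],
    [-1,[0,0,0.66],0],
    [-1,[0,0,0.66],0],
    [-1,[0,0,0.66],0],
    [-1,[0,0,0.66],0],
    [-1,[0,0,0.66],0],
    [-1,[0,0,0.66],0],
    [-1,[0,0,0.4],0],
    [-1,[0,0,0.1],0],
    [-1,[0,0,-0.2],0],
    [-1,[0,0,-0.5],0],
    [-1,[0,0,-0.55],0],
    [-1,[0,0,-0.55],0]
  ]
}}

```text
time: 24.27
tool_pos: [0.6785, -0.1993, 0.2229]
tool_rot: [0.007, 0.522, 0.853, 0.001]
contact_force: [0.5, -0.1, 1.9]
gripper_width: 0.333
grasp_force: 60.8
```

```bash
python3 - <<'E'
from h import *
plan(.512,-.42,.21,-7.85)
t=shot('top','t7.png')
blocks(t,(285,150,410,220)); blocks(t,(400,190,520,300),.073)
print([np.round(d['extent']) for d in manip.search_frame(t,'pan')])
E
```

```text
shift [-0.803 -1.659  0.08 ] turn 0.0971 yang 27.1 pos [ 0.6785 -0.1993  0.2229] j6 -0.86 t 24.2667
blk [318. 178.] [ 0.6722 -0.0968] [28. 32.] 28
blk [448. 242.] [ 0.5079 -0.4241] [82. 34.] 62
[array([419., 213., 514., 266.])]
```

>>> {"op": "arm_command", "data": {
  "moves": [
    [-1,[-0.4,-0.5,0],-0.02],
    [-1,[-0.5,-1,0],-0.04],
    [-1,[-0.5,-1,0],-0.06],
    [-1,[-0.5,-1,0],-0.08],
    [-1,[-0.5,-1,0],-0.1],
    [-1,[-0.5,-1,0],-0.12],
    [-1,[-0.5,-1,0],-0.14],
    [-1,[-0.5,-1,0],-0.1525],
    [-1,[-0.5,-1,0],-0.1525]
  ]
}}

```text
time: 25.12
tool_pos: [0.5746, -0.3325, 0.2101]
tool_rot: [-0.002, 0.069, 0.998, 0.001]
contact_force: [-0.2, 0.2, 0.9]
gripper_width: 0.339
grasp_force: 60.8
```

```bash
python3 - <<'E'
from h import *
plan(.53,-.448,.16,82.1)
E
```

```text
shift [ 0.187 -0.805  0.333] turn -0.0002 yang 82.05 pos [ 0.5746 -0.3325  0.2101] j6 -2.07 t 25.1167
```

>>> {"op": "arm_command", "data": {
  "moves": [
    [-1,[0.187,-0.805,0],0],
    [-1,[0.187,-0.805,0],0],
    [-1,[0.187,-0.805,0],0],
    [-1,[0.187,-0.805,0],0],
    [-1,[0.187,-0.805,0.15],0],
    [-1,[0.187,-0.805,0.33],0],
    [-1,[0.187,-0.805,0.33],0],
    [-1,[0.187,-0.805,0.33],0],
    [-0.05,[0.187,-0.805,0.33],0],
    [-0.05,[0.187,-0.805,0.33],0],
    [-0.05,[0.187,-0.805,0.33],0],
    [-0.05,[0.187,-0.805,0.33],0],
    [-0.05,[0.187,-0.805,0.1],0],
    [0.5,[0.187,-0.805,0],0],
    [0.5,[0.187,-0.805,-0.1],0]
  ]
}}

```text
time: 26.37
tool_pos: [0.5322, -0.4496, 0.2321]
tool_rot: [0.002, 0.07, 0.998, -0.002]
contact_force: [0.2, 0.7, -0.0]
gripper_width: 0.741
grasp_force: 0.0
```

>>> {"op": "arm_command", "data": {
  "moves": [
    [0.5,[-0.75,1,0],0.02],
    [0.5,[-0.75,1,0],0.04],
    [0.5,[-0.75,1,0],0.06],
    [0.5,[-0.75,1,0],0.08],
    [0.5,[-0.75,1,0],0.1],
    [0.5,[-0.75,1,0],0.12],
    [0.5,[-0.75,1,0],0.1445],
    [0.5,[-0.75,1,0],0.1445]
  ]
}}

```text
time: 27.03
tool_pos: [0.6645, -0.3154, 0.2295]
tool_rot: [0.001, 0.502, 0.865, -0.0]
contact_force: [-0.3, -0.7, 0.1]
gripper_width: 0.75
grasp_force: 0.0
```

```bash
python3 - <<'E'
from h import *
plan(.673,-.0967,.11,30)
t=shot('top','t8.png')
blocks(t,(285,150,410,220)); blocks(t,(400,190,520,300),.073)
print([np.round(d['extent']) for d in manip.search_frame(t,'stray1')])
E
```

```text
shift [1.238 0.772 0.796] turn -0.0006 yang 29.78 pos [ 0.6645 -0.3154  0.2295] j6 -1.06 t 27.0333
blk [318. 178.] [ 0.6719 -0.096 ] [28. 32.] 28
[array([311., 169., 324., 187.])]
```

>>> {"op": "arm_command", "data": {
  "moves": [
    [0.5,[1,0.7,0.2],0],
    [0.5,[1,0.7,0.4],0],
    [0.5,[1,0.7,0.6],0],
    [0.5,[1,0.7,0.6],0],
    [0.5,[1,0.7,0.6],0],
    [0.5,[1,0.7,0.6],0],
    [0.5,[1,0.7,0.6],0]
  ]
}}

```text
time: 27.72
tool_pos: [0.6787, -0.1317, 0.1367]
tool_rot: [-0.002, 0.499, 0.867, -0.0]
contact_force: [0.2, -0.4, 0.8]
gripper_width: 0.748
grasp_force: 0.0
```

```bash
python3 - <<'E'
from h import *
plan(.6728,-.0965,.03,30)
t=shot('top','t9.png')
blocks(t,(400,190,520,300),.073)
E
```

```text
shift [0.221 0.086 0.711] turn 0.0005 yang 30.19 pos [ 0.6787 -0.1317  0.1367] j6 -0.83 t 27.7167
blk [448. 242.] [ 0.5078 -0.4241] [82. 34.] 63
blk [468. 230.] [ 0.5387 -0.476 ] [28. 40.] 1
```

>>> {"op": "arm_command", "data": {
  "moves": [
    [0.5,[0.22,0.086,0.1],0],
    [0.5,[0.22,0.086,0.3],0],
    [0.5,[0.22,0.086,0.5],0],
    [0.5,[0.22,0.086,0.65],0],
    [0.5,[0.22,0.086,0.71],0],
    [0.5,[0.22,0.086,0.71],0],
    [-1,[0.22,0.086,0.71],0],
    [-1,[0.22,0.086,0.71],0],
    [-1,[0.22,0.086,0.71],0],
    [-1,[0.22,0.086,0.71],0],
    [-1,[0.22,0.086,0.71],0],
    [-1,[0.22,0.086,0.71],0],
    [-1,[0.22,0.086,0.71],0],
    [-1,[0.22,0.086,0.4],0],
    [-1,[0.22,0.086,0.1],0],
    [-1,[0.22,0.086,-0.2],0],
    [-1,[0.22,0.086,-0.5],0],
    [-1,[0.22,0.086,-0.5],0]
  ]
}}

```text
time: 29.27
tool_pos: [0.6774, -0.0992, 0.223]
tool_rot: [0.006, 0.5, 0.866, 0.002]
contact_force: [0.9, 0.5, 1.8]
gripper_width: 0.335
grasp_force: 60.5
```

>>> {"op": "arm_command", "data": {
  "moves": [
    [-1,[-0.9,-0.7,0],0],
    [-1,[-0.9,-0.7,0],0],
    [-1,[-0.9,-0.7,0],0],
    [-1,[-0.9,-0.7,0],0],
    [-1,[-0.9,-0.7,0],0],
    [-1,[-0.9,-0.7,0],0]
  ]
}}

```text
time: 29.77
tool_pos: [0.6501, -0.2706, 0.2133]
tool_rot: [-0.0, 0.502, 0.865, -0.0]
contact_force: [-1.4, 0.7, -0.6]
gripper_width: 0.334
grasp_force: 60.5
```

```bash
python3 - <<'E'
from h import *
plan(.49,-.40,.21,82.1); print(manip.state()['gripper_width'],manip.state()['grasp_force'])
E
```

```text
shift [-0.22  -1.354  0.022] turn -0.1454 yang 29.74 pos [ 0.6501 -0.2706  0.2133] j6 -1.02 t 29.7667
0.33391874995962184 60.517083406448364
```

>>> {"op": "arm_command", "data": {
  "moves": [
    [-1,[-0.16,-1,0],-0.02],
    [-1,[-0.16,-1,0],-0.04],
    [-1,[-0.16,-1,0],-0.06],
    [-1,[-0.16,-1,0],-0.08],
    [-1,[-0.16,-1,0],-0.1],
    [-1,[-0.16,-1,0],-0.12],
    [-1,[-0.16,-1,0],-0.1454],
    [-1,[-0.16,-1,0],-0.1454]
  ]
}}

```text
time: 30.43
tool_pos: [0.5334, -0.3622, 0.2135]
tool_rot: [0.0, 0.064, 0.998, 0.0]
contact_force: [-0.0, 0.2, -0.1]
gripper_width: 0.334
grasp_force: 60.5
```

```bash
python3 - <<'E'
from h import *
plan(.49,-.405,.16,82.1)
E
```

```text
shift [ 0.25  -0.32   0.357] turn 0.0016 yang 82.67 pos [ 0.5334 -0.3622  0.2135] j6 -2.16 t 30.4333
```

>>> {"op": "arm_command", "data": {
  "moves": [
    [-1,[0.1,-0.15,0],0],
    [-1,[0.25,-0.32,0],0],
    [-1,[0.25,-0.32,0.15],0],
    [-1,[0.25,-0.32,0.35],0],
    [-1,[0.25,-0.32,0.35],0],
    [-1,[0.25,-0.32,0.35],0],
    [-0.05,[0.25,-0.32,0.35],0],
    [-0.05,[0.25,-0.32,0.35],0],
    [-0.05,[0.25,-0.32,0.35],0],
    [-0.05,[0.25,-0.32,0.35],0],
    [-0.05,[0.25,-0.32,0.1],0],
    [0.3,[0.25,-0.32,-0.1],0],
    [0.3,[0.25,-0.32,-0.3],0],
    [0.3,[0.25,-0.32,-0.3],0]
  ]
}}

```text
time: 31.6
tool_pos: [0.4918, -0.4087, 0.2683]
tool_rot: [0.005, 0.067, 0.998, -0.005]
contact_force: [0.0, 0.3, 1.9]
gripper_width: 0.653
grasp_force: 0.0
```

>>> {"op": "arm_command", "data": {
  "moves": [
    [0.3,[0.3,1,0],0.02],
    [0.3,[0.3,1,0],0.04],
    [0.3,[0.3,1,0],0.06],
    [0.3,[0.3,1,0],0.08],
    [0.3,[0.3,1,0],0.1],
    [0.3,[0.3,1,0],0.12],
    [0.3,[0.3,1,0],0.14],
    [0.3,[0.3,1,0],0.16],
    [0.3,[0.3,1,0],0.18],
    [0.3,[0.3,1,0],0.2],
    [0.3,[0.3,1,0],0.22],
    [0.3,[0.3,1,0],0.24],
    [0.3,[0.3,1,0],0.25],
    [0.3,[0.3,1,0],0.25]
  ]
}}

```text
time: 32.77
tool_pos: [0.465, -0.2517, 0.2593]
tool_rot: [0.001, 0.753, 0.658, 0.0]
contact_force: [0.0, -0.1, 0.7]
gripper_width: 0.649
grasp_force: 0.0
```

```bash
python3 - <<'E'
from h import *
plan(.458,.1705,.2,-7.85)
t=shot('top','t10.png'); blocks(t,(400,190,520,300),.073); print([np.round(d['extent']) for d in manip.search_frame(t,'pan')])
E
```

```text
shift [ 2.783 -0.426  0.393] turn 0.0003 yang -7.74 pos [ 0.465  -0.2517  0.2593] j6 -0.5 t 32.7667
blk [436. 242.] [ 0.5063 -0.3926] [11. 85.] 53
blk [467. 230.] [ 0.5386 -0.4749] [28. 43.] 1
[array([422., 212., 514., 249.])]
```

>>> {"op": "arm_command", "data": {
  "moves": [
    [0.3,[0.95,-0.14,0.1],0],
    [0.3,[0.95,-0.14,0.1],0],
    [0.3,[0.95,-0.14,0.1],0],
    [0.3,[0.95,-0.14,0.1],0],
    [0.3,[0.95,-0.14,0.1],0]
  ]
}}

```text
time: 33.28
tool_pos: [0.4626, -0.1042, 0.2431]
tool_rot: [-0.001, 0.751, 0.66, 0.0]
contact_force: [-0.7, -0.9, 0.4]
gripper_width: 0.65
grasp_force: 0.0
```

>>> {"op": "arm_command", "data": {
  "moves": [
    [0.3,[0.95,-0.14,0.1],0],
    [0.3,[0.95,-0.14,0.1],0],
    [0.3,[0.95,-0.14,0.1],0],
    [0.3,[0.95,-0.14,0.1],0],
    [0.3,[0.95,-0.14,0.1],0]
  ]
}}

```text
time: 33.7
tool_pos: [0.461, 0.039, 0.2283]
tool_rot: [-0.0, 0.751, 0.66, 0.0]
contact_force: [0.4, -0.1, 0.1]
gripper_width: 0.649
grasp_force: 0.0
```

>>> {"op": "arm_command", "data": {
  "moves": [
    [0.5,[0.88,-0.14,0.1],0],
    [0.5,[0.88,-0.14,0.1],0],
    [0.5,[0.88,-0.14,0.1],0],
    [0.5,[0.88,-0.14,0.1],0],
    [0.5,[0.88,-0.14,0.1],0]
  ]
}}

```text
time: 34.12
tool_pos: [0.4582, 0.1712, 0.2134]
tool_rot: [0.0, 0.752, 0.66, -0.0]
contact_force: [0.8, -0.6, 1.0]
gripper_width: 0.749
grasp_force: 0.0
```

```bash
python3 - <<'E'
from h import *
plan(.4577,.1705,.066,-7.85)
t=shot('top','t11.png'); blocks(t,(400,190,520,300),.073); print([np.round(d['extent']) for d in manip.search_frame(t,'pan')])
cv2.imwrite('pics/c13.png',cv2.resize(t['frame'][185:295,395:535,::-1],None,fx=4,fy=4,interpolation=cv2.INTER_CUBIC))
E
```

```text
shift [-0.005 -0.003  0.982] turn 0.0011 yang -7.45 pos [0.4582 0.1712 0.2134] j6 0.34 t 34.1167
blk [449. 245.] [ 0.4981 -0.4256] [78. 69.] 83
blk [468. 230.] [ 0.5387 -0.476 ] [28. 40.] 1
[array([417., 212., 513., 266.]), array([434., 226., 447., 244.])]
```

View pics/c13.png

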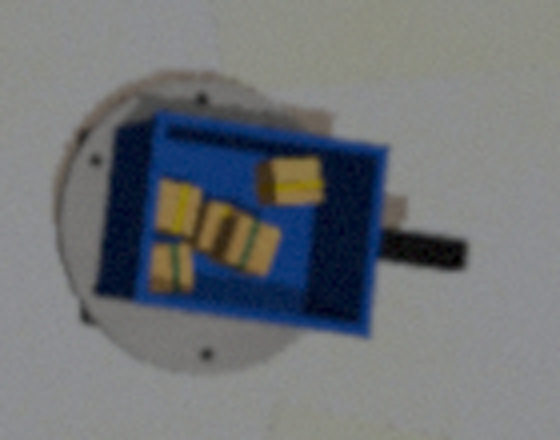

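All five blocks are in the pan, whose rim centre is near px (461,241), within about 7 mm of the table's centre. Next I return the sleeve.

>>> {"op": "arm_command", "data": {
  "moves": [
    [1,[0,-0.003,0.25],0.001],
    [1,[0,-0.003,0.5],0.001],
    [1,[0,-0.003,0.7],0.001],
    [1,[0,-0.003,0.85],0.001],
    [1,[0,-0.003,0.95],0.001],
    [1,[0,-0.003,0.98],0.001],
    [1,[0,-0.003,0.98],0.001],
    [-1,[0,-0.003,0.98],0.001],
    [-1,[0,-0.003,0.98],0.001],
    [-1,[0,-0.003,0.98],0.001],
    [-1,[0,-0.003,0.98],0.001],
    [-1,[0,-0.003,0.98],0.001],
    [-1,[0,-0.003,0.98],0.001],
    [-1,[0,-0.003,0.98],0.001],
    [-1,[0,-0.003,0.98],0.001],
    [-1,[0,-0.003,0.98],0.001]
  ]
}}

```text
time: 35.55
tool_pos: [0.4574, 0.1704, 0.0677]
tool_rot: [-0.0, 0.755, 0.656, -0.0]
contact_force: [-5.5, -0.6, 7.3]
gripper_width: 0.362
grasp_force: 58.8
```

>>> {"op": "arm_command", "data": {
  "moves": [
    [-1,[-0.05,0,0],0],
    [-1,[-0.1,0,0],0],
    [-1,[-0.15,0,0],0],
    [-1,[-0.2,0,0],0],
    [-1,[-0.25,0,0],0],
    [-1,[-0.3,0,0],0],
    [-1,[-0.35,0,0],0],
    [-1,[-0.4,0,0],0],
    [-1,[-0.45,0,0],0],
    [-1,[-0.5,0,0],0],
    [-1,[-0.525,0,0],0],
    [-1,[-0.54,0,0],0],
    [-1,[-0.54,0,0],0],
    [-1,[-0.54,0,0],0]
  ]
}}

```text
time: 36.72
tool_pos: [0.4464, 0.09, 0.0678]
tool_rot: [-0.0, 0.755, 0.656, -0.0]
contact_force: [-4.4, -0.7, 6.6]
gripper_width: 0.364
grasp_force: 59.7
```

```bash
python3 - <<'E'
from h import *
plan(.4577,.1705,.066,-7.85); print(manip.state()['contact_force'])
E
```

```text
shift [ 0.542 -0.     0.012] turn -0.0006 yang -8.06 pos [0.4464 0.09   0.0678] j6 0.18 t 36.7167
[-4.35899519 -0.66369147  6.56907596]
```

>>> {"op": "arm_command", "data": {
  "moves": [
    [0.2,[0,0,0],0],
    [0.4,[0,0,0],0],
    [0.4,[0,0,0],0],
    [0.4,[0,0,0],0],
    [0.4,[0,0,0],0],
    [0.4,[0,0,-0.2],0],
    [0.4,[0,0,-0.5],0],
    [0.4,[0,0,-0.8],0],
    [0.4,[0,0,-1],0],
    [0.4,[0,0,-1],0]
  ]
}}

```text
time: 37.55
tool_pos: [0.4507, 0.0901, 0.2261]
tool_rot: [0.005, 0.755, 0.656, 0.006]
contact_force: [0.4, -0.2, 2.2]
gripper_width: 0.698
grasp_force: 0.0
```

>>> {"op": "arm_command", "data": {
  "moves": [
    [0.4,[-1,-0.2,-0.2],0],
    [0.4,[-1,-0.2,-0.2],0],
    [0.4,[-1,-0.2,-0.2],0],
    [0.4,[-1,-0.2,-0.2],0],
    [0.4,[-1,-0.2,-0.2],0],
    [0.4,[-1,-0.2,-0.2],0],
    [0.4,[-1,-0.2,-0.2],0],
    [0.4,[-1,-0.2,-0.2],0]
  ]
}}

```text
time: 38.22
tool_pos: [0.3957, -0.0535, 0.2459]
tool_rot: [-0.001, 0.754, 0.656, -0.0]
contact_force: [0.2, 0.3, -0.0]
gripper_width: 0.701
grasp_force: 0.0
```

```bash
python3 - <<'E'
from h import *
print(manip.state()['contact_force'],manip.state()['tool_pos'])
t=shot('top');s=shot('side')
R=lambda im,sz:cv2.resize(im[:,:,::-1],sz,interpolation=cv2.INTER_CUBIC)
cv2.imwrite('pics/c14.png',np.vstack([R(t['frame'][170:290,135:535],(800,240)),np.hstack([R(s['frame'][120:255,190:340],(400,360)),R(s['frame'][240:420,180:380],(400,360))])]))
E
```

```text
[ 0.22176118  0.30640011 -0.00318177] [ 0.39569067 -0.05353885  0.24590115]
```

View pics/c14.png

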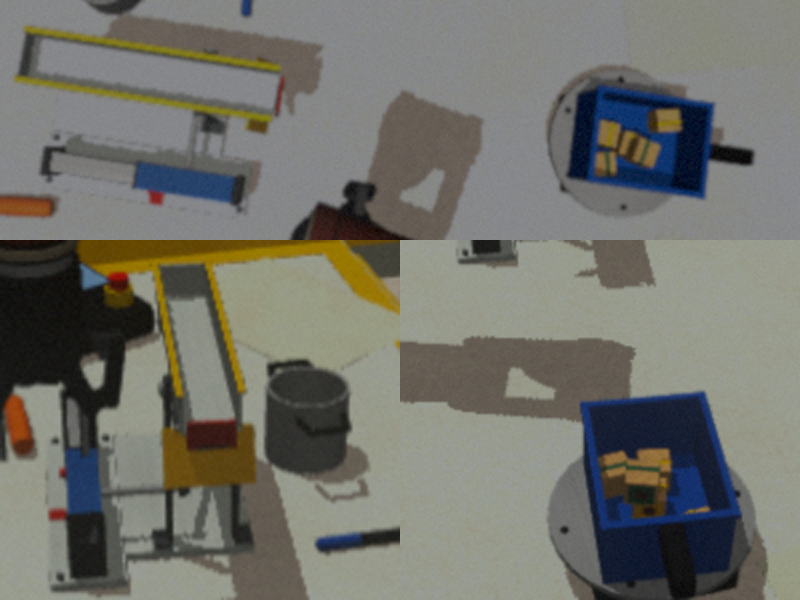

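The chute is level, the sleeve is at its downstream end and the red button is out. The pan stands on the table with all five blocks, and the robot is clear.

```bash
python3 -c "
from plant import manip
print(manip.job_done())"
```

```text
the job is handed in; nothing more can be done
None
```

The job is handed in, though no verdict came back: in the last pictures both chute blocks and all three strays are in the pan near the middle of the index table, the chute is level with its button popped out, and the arm is clear.

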